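# Push down and lock the quarter-turn fastener of a pump unit's access panel

## Task

The grey access panel on top of the small white pump unit has been left unlocked and stands a little proud. Set your fingertips in the slot of its orange quarter-turn fastener, push the panel down flush and turn the fastener clockwise as far as it goes, so that its white index points to the green mark and the panel stays flush when you let go. Pick nothing up, and leave the bottle, forceps, tube and timer round it where they are.

Things in the scene. Friction and masses are not known exactly. Their poses are not given: they have to be found in the camera images.
- slot (a point): Centre of the mouth of the slot in the fastener, a round orange and black dial, 92 mm across, let flush into the panel. The slot is 40 mm wide, 85 mm long, 14 mm deep, closed below, its long edges chamfered 2 mm. The point lies on the dial's axis and turns with it: x along the slot to the end with the white index, y across, z up. Mouth height: 75 mm with the panel flush, 82 mm proud.
- slot_floor (a point): Centre of the slot's flat floor, 14 mm under the mouth, on the dial's axis; axes as for the slot. Push here: height 61 mm above the worktop with the panel flush, about 68 mm proud.
- cam (a joint): Angle of the fastener: 0 = unlocked (index at the red mark on the right), grows clockwise seen from above, stop at 1.6 = locked (index at the green mark in front). Starts at 0 to 0.35. Friction 0.06 N m, no spring. Its tongue slips under a keeper in the last 0.4 rad while the panel is held down, flush or nearly (then it draws it down); with the panel proud it strikes the keeper and stops near 1.24.
- panel (a joint): Angle of the access panel: 0 = flush with the unit's top (hard stop), 0.07 = proud, where its springy seal holds it while unlocked. 168 mm square, 6 mm thick, hinged along its far edge, 104 mm beyond the dial's axis. Pushing it flush at the dial takes about 4 to 8 N; once locked it stays flush by itself.
- unit: White pump unit fixed to the worktop, 260 mm deep (x), 190 mm wide (y), 75 mm high. Origin at the centre of its underside; its x axis points from its front to its rear, z up. When the panel is flush the dial's axis is at x = -0.050, y = 0 in this frame. The rear 75 mm is a fixed flat deck 75 mm high.
- bottle_dye: Small plastic bottle with a white cap, 32 mm wide, 62 mm high, loose on the rear deck of the unit; origin at the centre of its foot. To be left alone.
- forceps: Steel forceps, 126 mm long, 7 mm high, lying loose on the rear deck of the unit; origin at the middle of the underside. To be left alone.
- tube_50: Standing tube with a red cap, 34 mm wide, 111 mm high, loose on the worktop to the left of the unit; origin at the centre of its foot. To be left alone.
- timer: White bench timer, 67 x 63 mm, 19 mm high, loose on the worktop to the right of the unit; origin at the centre of its underside. To be left alone.

How it is judged:
At the end, for the whole second after the job is handed in: The fastener is turned to its locked position (beyond 1.42 rad of its 1.6) and its tongue keeps the released panel flush (within 0.018 rad, about 3 mm at its front edge) (value of joint cam above 1.42 rad and value of joint panel below 0.018 rad); the robot touches nothing.
It fails at once if the dye bottle was moved by more than 20 mm (distance of bottle_dye from where it was at the start of the episode above 0.02 m).
It fails at once if the forceps were moved by more than 20 mm (distance of forceps from where it was at the start of the episode above 0.02 m).
It fails at once if the tube was moved by more than 20 mm or knocked over (distance of tube_50 from where it was at the start of the episode above 0.02 m or angle between tube_50's own z axis and vertical above 0.5 rad).
It fails at once if the timer was moved by more than 20 mm (distance of timer from where it was at the start of the episode above 0.02 m).
It also fails if it takes over 58 s, if anything falls off the work surface, if the arm or the gripper's body presses on something with over 40 N, if the wrist force passes 120 N, or if a joint passes its speed limit or range.

## Robot

A 6-joint arm with a two-finger parallel gripper is mounted at the origin on a cart in front of the work surface, level with it; the furniture and walls round the work are solid. World frame = base frame: x ahead of the robot, y to its left, z up, the work surface at z = 0. Lengths are in m, angles in rad, forces in N, time in s.
With the tool pointing down it reaches from about 0.325 to 0.775 m from the base axis. Payload 5.5 kg.
Tool frame: the origin (TCP) lies between the finger pads; the fingertips stand 17 mm ahead of it and the grasp point (between the pads) lies 2 mm behind it; z points along the fingers, y is the line along which they close (so a half turn about z gives the same grasp; the last joint's range is limited). The gripper opens to 88 mm and grips with 3 to 60 N. Pads are 20 mm wide; open, the fingers measure 115 mm over their backs; the gripper's body (75 mm by 178 mm) begins 61 mm behind the grasp point.
Start: joints at [1.191, 0.091, 1.231, -0, 1.82, -0.057], TCP at [0.19, 0.569, 0.24] pointing down, gripper open.
Joint ranges: [-2.87, 2.87], [-0.86, 2.18], [0.17, 2.46], [-1.51, 4.65], [0.06, 2.69], [-2.65, 2.65]. Speed limits (rad/s): [2.57, 2.57, 3.01, 3.14, 3.14, 3.14].

## Interface

Orientations are given as a unit quaternion [x, y, z, w].
In Python, from station import r, cams, finder gives the robot as it stands.
- The arm moves only by the shell command python3 -m handwheel 'ROWS' [FORCE]. ROWS is JSON, one flat list of numbers, 7 for each row, row after row: the shift along the world's x, y, z in cm, then the turn, a rotation vector about the world's x, y, z in rad, then the gripper command: -1 is shut, 1 is fully open, values between are in proportion. A call has 1 to 5 rows; each row shifts and turns the commanded pose from where the row before left it; what a row does not reach is not made up. A row lasts 1/8 s, in which the tool goes at most 62.5 mm and 10.7 degrees, less where a joint would pass 70% of its speed; a pose out of reach is approached as far as the arm can. A call is refused whole if a number of a shift passes 6.25 or a number of a turn 0.188, either way. A call with a gripper value outside its range is refused whole. The fingers move at their own pace and stop on an object; FORCE is the grip in N (left out, the last holds). Time passes only in rows, so rows that do not move let the fingers close. It gives the time, the measured TCP pose, the force, the opening and the grip force at its end, in the units of the state.
- r.read_state(): the state, without advancing time (a new reading comes with each control period).
- cams.camera(name): name is "scene" or "top" or "wrist"; returns a dict with "image" (400x640x3 uint8, red, green, blue), "fx", "fy", "cx", "cy" (pixels), "R" (3x3) and "t" (3): a world point X has camera coordinates R X + t; the wrist camera has in their place "T_tool_cam" (4x4, takes a point from camera to tool coordinates, whose origin is the TCP and whose axes are the flange's). Camera axes: x right, y down, z forward; pixel columns grow to the right and rows downward; lengths in m; the calibration is good to about 2 mm. A picture is of the moment at which its call begins: read the wrist's pose just before it. There is no depth.
- r.finish_job(): hands the job in; it is judged then, once.
Trained networks look in a picture, given as the dict that the camera call returned (one of the last four; its "shot" number tells which), for a name from the list of things; names that differ only in an ending like _2 or _b are one class to them, and where a whole thing is asked for, a point or a joint stands for the part that bears it (a point fixed in the world has none). Each returns a list of dicts, best first, with "confidence" (0 to 1); they miss things now and then, are a little off and sometimes report something else, mostly with a low value. They report only what shows in the picture. A call takes as long as a camera call.
- finder.silhouettes(picture, name): "pixels" (400x640 bool, what is visible of it).
- finder.place_of(picture, name): "position" ([x, y, z] in m, in the coordinates of the camera as it stood for that picture, good to about 4 mm: a listed point, or the origin of a listed thing).
The state is a dict: "time": time; "joint_positions": joint angles; "qd": joint speeds; "joint_efforts": joint torques, N m; "tcp_pos": TCP position; "tcp_rot": TCP orientation; "ft_force": force on the tool from outside, world axes, zero at the start; "ft_torque": the same for the moment, N m; "finger_gap": finger opening in m; "finger_force": force on a finger pad.
Only numpy, scipy, OpenCV 4.12 (cv2) and the standard library are available. Lean on these libraries where they do the work, as an engineer would, in place of code of your own. Each camera call takes 0.05 s, during which the arm holds its last target. There are 200 camera calls.

## Working session

There is one attempt and no reset: what is moved stays moved. The work goes in short steps, Python scripts to look and compute and a shell command to move; the robot and the scene stay as the last step left them, time stands still between calls to the robot, and variables do not carry over. Pictures are saved under pics/ and viewed, at most 10 in all, crops included, and the job is handed in when it is done.

```bash
mkdir -p pics
cat > h.py <<'E'
import numpy as np, cv2
from station import r, cams, finder
from scipy.spatial.transform import Rotation as Ro
def shot(n):
    s=r.read_state(); p=cams.camera(n)
    if n=="wrist":
        T=np.eye(4);T[:3,:3]=Ro.from_quat(s["tcp_rot"]).as_matrix();T[:3,3]=s["tcp_pos"]
        M=T@np.array(p["T_tool_cam"]); p["Rw"]=M[:3,:3];p["tw"]=M[:3,3]
    else:
        R=np.array(p["R"]);p["Rw"]=R.T;p["tw"]=-R.T@np.array(p["t"])
    return p
def where(p,n):
    return [(np.round(p["Rw"]@np.array(d["position"])+p["tw"],4),round(d["confidence"],2)) for d in finder.place_of(p,n)[:2]]
def ray(p,u,v,z):
    d=p["Rw"]@np.array([(u-p["cx"])/p["fx"],(v-p["cy"])/p["fy"],1]); return p["tw"]+d*(z-p["tw"][2])/d[2]
def save(p,f,im=None): cv2.imwrite("pics/"+f,cv2.cvtColor(p["image"],cv2.COLOR_RGB2BGR))
E
python3 - <<'E'
from h import *
for n in ("top","scene"):
    p=shot(n); save(p,n+"0.png")
    for k in ("slot","slot_floor","unit","bottle_dye","forceps","tube_50","timer"): print(n,k,where(p,k))
    print(p["tw"],p["fx"])
s=r.read_state(); print(s["time"],s["tcp_pos"],s["tcp_rot"],s["finger_gap"],s["ft_force"])
E
```

```text
top slot [(array([ 0.5137, -0.1612,  0.0846]), 0.71)]
top slot_floor [(array([ 0.5141, -0.1577,  0.0693]), 0.86)]
top unit [(array([ 0.5645, -0.163 ,  0.0026]), 0.61)]
top bottle_dye [(array([ 0.6478, -0.2331,  0.0684]), 0.6)]
top forceps [(array([ 0.6676, -0.1438,  0.0738]), 0.88)]
top tube_50 [(array([ 0.6336, -0.0199, -0.0021]), 0.66)]
top timer [(array([ 0.5916, -0.3166,  0.0009]), 0.58)]
[ 0.3977891  -0.1454695   0.94019444] 478.546150536043
scene slot [(array([ 0.5141, -0.1639,  0.0887]), 0.68)]
scene slot_floor [(array([ 0.5123, -0.1619,  0.0723]), 0.78), (array([ 0.6444, -0.2347,  0.0785]), 0.29)]
scene unit [(array([ 0.5686, -0.1595,  0.0079]), 0.81)]
scene bottle_dye [(array([ 0.6443, -0.2343,  0.0781]), 0.96)]
scene forceps [(array([ 0.6713, -0.1401,  0.0778]), 0.66), (array([ 0.6304, -0.024 ,  0.0007]), 0.54)]
scene tube_50 [(array([ 0.6317, -0.0225, -0.0013]), 0.9)]
scene timer [(array([ 0.6274, -0.0225,  0.0007]), 0.38)]
[0.09856831 0.43987375 0.43039507] 464.2424884491914
0.8 [0.19034668 0.56903118 0.23965332] [1.60713164e-01 9.87001154e-01 1.63422822e-05 5.58579855e-06] 0.08768508523580196 [-0.49783585  0.18991786  0.06109703]
```

View pics/top0.png

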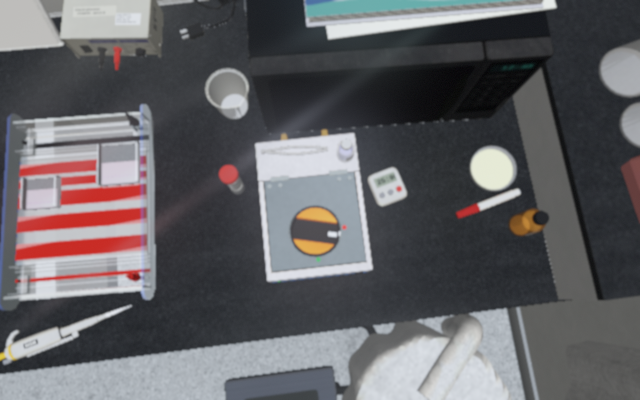

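View pics/scene0.png

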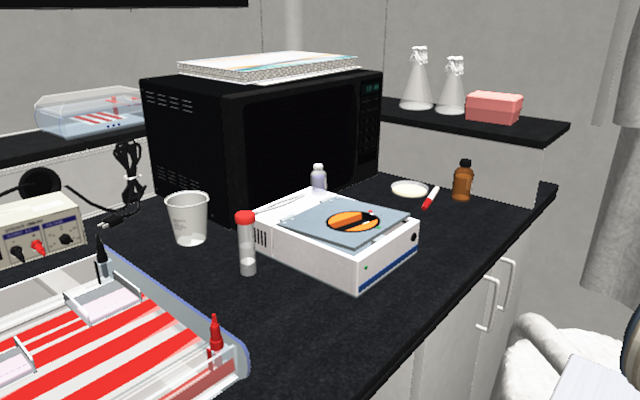

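The top view shows the dial at about (316,231), with the index at (333,234). That puts cam near 0.3 and the unit yaw near +0.09. The scene view agrees: the panel is proud and the tube and bottle stand clear. Heights match the given sizes (slot about 0.085, floor about 0.07). I'm moving above the dial now.

```bash
python3 -m handwheel '[2.7,-6.1,0,0,0,0,0, 2.7,-6.1,0,0,0,0,0, 2.7,-6.1,0,0,0,0,0, 2.7,-6.1,0,0,0,0,0, 2.7,-6.1,0,0,0,0,0]'
python3 -m handwheel '[2.7,-6.1,0,0,0,0,0, 2.7,-6.1,0,0,0,0,0, 2.7,-6.1,0,0,0,0,0, 2.7,-6.1,0,0,0,0,0, 2.7,-6.1,0,0,0,0,0]'
python3 -m handwheel '[2.7,-6.1,0,0,0,0,0, 2.6,-5.8,0,0,0,0.1,0, 0,0,0,0,0,0,0,0,0,0,0,0,0,0]'
python3 - <<'E'
from h import *
p=shot("wrist"); save(p,"w1.png")
for k in ("slot","slot_floor","unit"): print(k,where(p,k))
s=r.read_state(); y=Ro.from_quat(s["tcp_rot"]).as_matrix()[:,1]
print(s["time"],s["tcp_pos"],np.degrees(np.arctan2(y[1],y[0])),s["joint_positions"],s["finger_gap"])
for q in ((0,0),(640,0),(0,400),(640,400)): print(ray(p,*q,.082))
E
```

```text
time: 1.42
tcp_pos: [0.3172, 0.2815, 0.2399]
tcp_rot: [0.16, 0.987, 0.0, 0.0]
ft_force: [1.0, -0.3, 0.3]
finger_gap: 0.0447
finger_force: 0.0
time: 2.05
tcp_pos: [0.4438, -0.0046, 0.2401]
tcp_rot: [0.161, 0.987, 0.0, 0.001]
ft_force: [1.1, 0.3, 0.4]
finger_gap: 0.0439
finger_force: 0.0
time: 2.55
tcp_pos: [0.494, -0.1166, 0.2395]
tcp_rot: [0.112, 0.994, 0.0, -0.0]
ft_force: [-0.2, -0.1, 0.1]
finger_gap: 0.0439
finger_force: 0.0
slot [(array([ 0.6309, -0.0186,  0.0021]), 0.67), (array([ 0.5151, -0.1597,  0.0828]), 0.58)]
slot_floor [(array([ 0.5148, -0.1661,  0.07  ]), 0.98)]
unit [(array([ 0.6678, -0.1417,  0.0754]), 0.72), (array([ 0.5653, -0.1612,  0.0024]), 0.62)]
2.75 [ 0.49404541 -0.11544642  0.24024847] 77.33090886424621 [-2.96710557e-01 -1.59043834e-01  1.47416337e+00  1.40725950e-04
  1.82535743e+00 -1.64635399e+00] 0.04373660894934718
[ 0.27617635 -0.34700694  0.082     ]
[0.39486572 0.17449176 0.082     ]
[ 0.66279927 -0.556805    0.082     ]
[0.83351072 0.19177097 0.082     ]
```

View pics/w1.png

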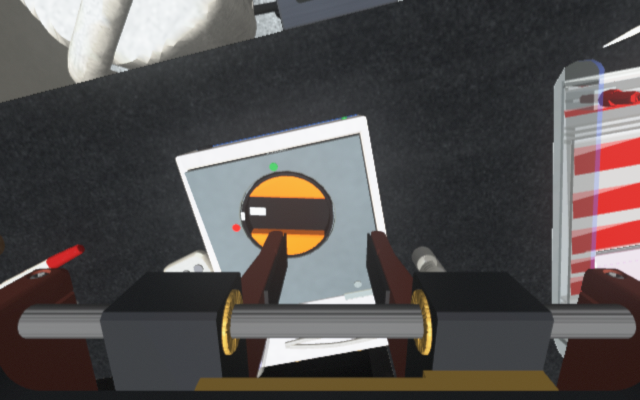

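The wrist view shows the dial centred at about (287,213), with the index at (258,212), the red mark at (236,228) and the green mark at (274,167). I'll turn these into positions.

Run:
```python
from h import *
p=shot("wrist")
h=cv2.cvtColor(p["image"],cv2.COLOR_RGB2HSV); m=cv2.inRange(h,(8,150,120),(25,255,255)); m[:,:235]=0;m[:,345:]=0;m[:165]=0;m[265:]=0
ys,xs=np.nonzero(m)
W=np.array([ray(p,u,v,.082)[:2] for u,v in zip(xs,ys)],np.float32)
print("orange mean",W.mean(0),"minrect",cv2.minAreaRect(W), "circle",cv2.minEnclosingCircle(W))
W2=W[W[:,0]<np.median(W[:,0])]
for S in (W[ys>222],W[ys<205]): print(cv2.fitLine(S,cv2.DIST_L2,0,.01,.01).ravel(),len(S))
c=ray(p,287,213,.082); 
for n,q in dict(index=(258,212),red=(236,228),green=(274,167)).items():
    d=ray(p,*q,.082)-c; print(n,c[:2],d[:2],np.degrees(np.arctan2(d[1],d[0])))
d=ray(p,333,212,.082)-ray(p,248,208,.068);
```

```text
orange mean [ 0.51019967 -0.1587181 ] minrect ((0.5141475200653076, -0.16170698404312134), (0.07337132096290588, 0.08352155983448029), 74.92813110351562) circle ((0.5142330527305603, -0.1619194746017456), 0.04264989495277405)
[ 0.3000819   0.95391345  0.53854704 -0.16358888] 1033
[ 0.250787    0.9680423   0.48627484 -0.15460752] 1224
index [ 0.51139362 -0.16014329] [-0.00736146 -0.02798496] -104.73781044958129
red [ 0.51139362 -0.16014329] [ 0.00418527 -0.05445735] -85.60522547136688
green [ 0.51139362 -0.16014329] [-0.04774344 -0.00043452] -179.4785618280077
```

```bash
python3 -m handwheel '[1.9,-4.6,0,0,0,-0.04,0, 0,0,-5,0,0,0,0, 0,0,-5,0,0,0,0, 0,0,-3,0,0,0,0, 0,0,0,0,0,0,0]'
python3 - <<'E'
from h import *
p=shot("wrist"); save(p,"w2.png")
for k in ("slot","slot_floor"): print(k,where(p,k))
s=r.read_state(); y=Ro.from_quat(s["tcp_rot"]).as_matrix()[:,1]
print(s["time"],s["tcp_pos"],np.degrees(np.arctan2(y[1],y[0])),s["ft_force"])
p=shot("scene"); cv2.imwrite("pics/s2.png",cv2.resize(p["image"][170:300,240:440,::-1],None,fx=4,fy=4))
E
```

```text
time: 3.42
tcp_pos: [0.5117, -0.1614, 0.107]
tcp_rot: [0.13, 0.991, 0.001, -0.003]
ft_force: [-0.7, 0.1, 0.0]
finger_gap: 0.0439
finger_force: 0.0
slot [(array([ 0.5139, -0.1606,  0.0818]), 0.94)]
slot_floor [(array([ 0.5147, -0.1654,  0.0659]), 0.88)]
3.575 [ 0.51408818 -0.16260278  0.11199785] 74.9811157938739 [ 0.31301381  0.18013504 -0.66133454]
```

View pics/w2.png

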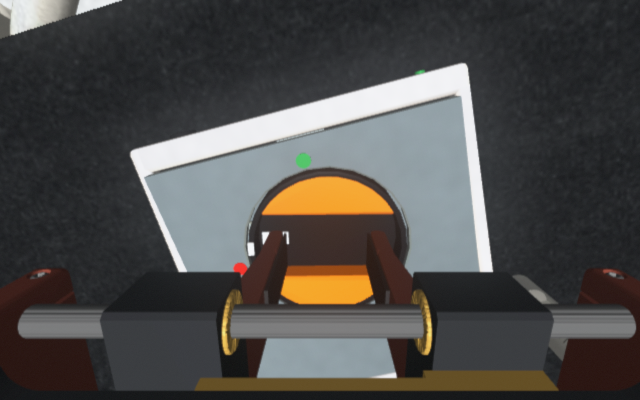

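View pics/s2.png

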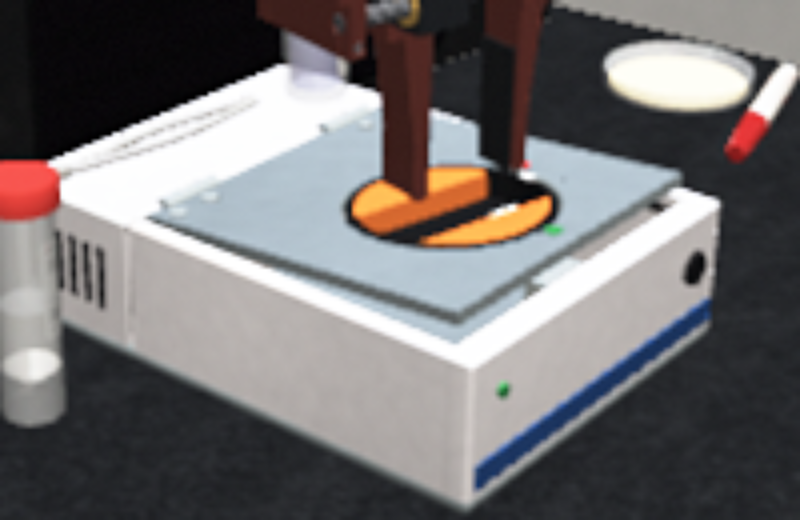

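The wrist view shows the fingers above the slot and in line with it, and the scene crop confirms both tips are over the dark slot. I'm pushing down.

```bash
python3 -m handwheel '[0,0.1,-1.5,0,0,0,0, 0,0,-0.8,0,0,0,0, 0,0,-0.5,0,0,0,0, 0,0,0,0,0,0,0]'
python3 -m handwheel '[0,0,-0.3,0,0,0,0, 0,0,0,0,0,0,0, 0,0,0,0,0,0,0]'
```

```text
time: 4.12
tcp_pos: [0.5133, -0.1616, 0.082]
tcp_rot: [0.131, 0.991, 0.0, 0.0]
ft_force: [-1.6, 2.0, 5.0]
finger_gap: 0.044
finger_force: 2.7
time: 4.5
tcp_pos: [0.5135, -0.1616, 0.0797]
tcp_rot: [0.131, 0.991, 0.0, 0.001]
ft_force: [-0.8, 1.5, 5.5]
finger_gap: 0.0438
finger_force: 3.0
```

```bash
python3 -m handwheel '[0,0,-0.2,0,0,0,0, 0,0,0,0,0,0,0, 0,0,0,0,0,0,0]'
python3 -m handwheel '[0,0,-0.2,0,0,0,0, 0,0,0,0,0,0,0, 0,0,0,0,0,0,0]'
```

```text
time: 4.88
tcp_pos: [0.5137, -0.1617, 0.0782]
tcp_rot: [0.131, 0.991, 0.0, 0.001]
ft_force: [-1.1, 2.1, 8.1]
finger_gap: 0.044
finger_force: 3.9
time: 5.25
tcp_pos: [0.5138, -0.1617, 0.078]
tcp_rot: [0.131, 0.991, -0.0, 0.001]
ft_force: [-5.3, 3.0, 16.4]
finger_gap: 0.0438
finger_force: 7.9
```

The panel is flush on its stop with 16 N. I'm turning clockwise.

```bash
python3 -m handwheel '[0,0,0,0,0,-0.15,0, 0,0,0,0,0,-0.15,0, 0,0,0,0,0,-0.15,0, 0,0,0,0,0,-0.15,0]'
python3 -m handwheel '[0,0,0,0,0,-0.15,0, 0,0,0,0,0,-0.15,0, 0,0,0,0,0,-0.15,0, 0,0,0,0,0,0,0]'
python3 - <<'E'
from h import *
s=r.read_state(); y=Ro.from_quat(s["tcp_rot"]).as_matrix()[:,1]
print(np.degrees(np.arctan2(y[1],y[0])),s["ft_force"],s["ft_torque"],s["joint_positions"])
p=shot("wrist"); save(p,"w3.png")
E
```

```text
time: 5.75
tcp_pos: [0.5136, -0.1617, 0.078]
tcp_rot: [0.42, 0.907, 0.0, 0.001]
ft_force: [-6.2, 3.5, 16.9]
finger_gap: 0.0443
finger_force: 8.2
time: 6.25
tcp_pos: [0.5135, -0.1616, 0.078]
tcp_rot: [0.611, 0.792, 0.0, 0.001]
ft_force: [-6.7, 3.6, 16.9]
finger_gap: 0.0438
finger_force: 8.3
14.685837416863905 [-6.66028013  3.55522054 16.89339764] [ 0.5494569   1.24800344 -0.06924909] [-3.68356464e-01 -4.72312333e-02  1.65782913e+00  3.43574283e-04
  1.52914972e+00 -6.24685988e-01]
```

View pics/w3.png

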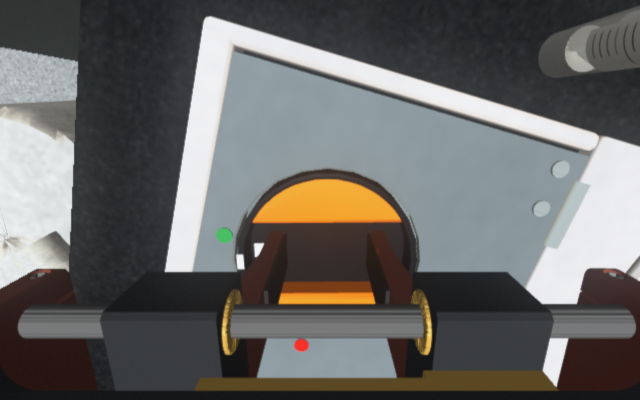

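The dial has followed the fingers. The index at (250,255) is still about 0.2 rad short of green at (224,235), so I'm continuing past the backlash.

```bash
python3 -m handwheel '[0,0,0,0,0,-0.12,0, 0,0,0,0,0,-0.12,0, 0,0,0,0,0,0,0]'
python3 -c "
from h import *
s=r.read_state();print(s['ft_torque'])"
python3 -m handwheel '[0,0,0,0,0,-0.12,0, 0,0,0,0,0,-0.12,0, 0,0,0,0,0,0,0]'
python3 - <<'E'
from h import *
s=r.read_state(); y=Ro.from_quat(s["tcp_rot"]).as_matrix()[:,1]
print(np.degrees(np.arctan2(y[1],y[0])),s["ft_force"],s["ft_torque"])
p=shot("wrist"); save(p,"w4.png")
E
```

```text
time: 6.68
tcp_pos: [0.5134, -0.1615, 0.078]
tcp_rot: [0.701, 0.713, 0.001, 0.001]
ft_force: [-7.5, 2.8, 17.0]
finger_gap: 0.0441
finger_force: 8.4
[ 0.56492847  1.33865565 -0.08324586]
time: 7.05
tcp_pos: [0.5146, -0.1626, 0.0781]
tcp_rot: [0.782, 0.624, 0.001, 0.002]
ft_force: [-0.8, -0.7, 12.4]
finger_gap: 0.044
finger_force: 6.7
-12.814428199304228 [-0.84981537 -0.72428372 12.42386114] [-0.01630374  0.44816394 -0.06473027]
```

View pics/w4.png

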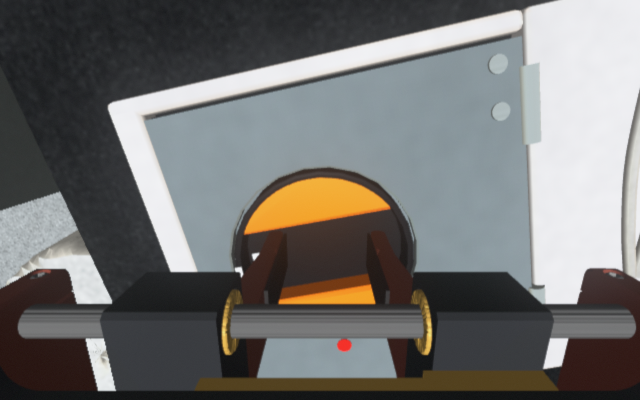

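The fingers are now slipping inside the slot, which lies at about 2°, close to the stop. I'll turn a little further to load the walls and confirm it.

```bash
python3 -m handwheel '[0,0,0,0,0,-0.08,0, 0,0,0,0,0,0,0, 0,0,0,0,0,0,0]'
python3 -c "
from h import *
s=r.read_state();print(s['ft_torque'],s['joint_positions'][5])"
python3 -m handwheel '[0,0,0,0,0,-0.08,0, 0,0,0,0,0,0,0, 0,0,0,0,0,0,0]'
python3 - <<'E'
from h import *
s=r.read_state(); y=Ro.from_quat(s["tcp_rot"]).as_matrix()[:,1]
print(np.degrees(np.arctan2(y[1],y[0])),s["ft_torque"])
E
```

```text
time: 7.48
tcp_pos: [0.5147, -0.1627, 0.0781]
tcp_rot: [0.805, 0.593, 0.001, 0.003]
ft_force: [-0.7, -1.1, 12.5]
finger_gap: 0.0437
finger_force: 6.9
[-0.14395181  0.40084845  0.00065819] -0.06644561335001642
time: 7.85
tcp_pos: [0.5158, -0.1615, 0.0782]
tcp_rot: [0.828, 0.561, 0.003, 0.002]
ft_force: [2.7, 2.1, 11.5]
finger_gap: 0.0442
finger_force: 13.9
-21.77779535048599 [ 0.51075504 -0.26527584  0.7292578 ]
```

The torque rose to 0.73 N m, so the dial is at its stop. I'm easing back to free the fingers and lifting.

```bash
python3 -m handwheel '[0,0,0.3,0,0,0.05,0, 0,0,1.0,0,0,0,0, 0,0,3,0,0,0,0, 0,0,5,0,0,0,0, 0,0,5,0,0,0,0]'
python3 -m handwheel '[-4,5,0,0,0,0,0, -4,5,0,0,0,0,0, 0,0,0,0,0,0,0]'
python3 - <<'E'
from h import *
p=shot("scene"); a=p["image"][170:300,240:440,::-1]
q=shot("wrist"); print([where(q,k) for k in("slot","slot_floor")])
im=np.hstack([cv2.resize(a,None,fx=2,fy=2),cv2.resize(q["image"][:,:,::-1],(400,260))]); cv2.imwrite("pics/end.png",im)
E
```

```text
time: 8.48
tcp_pos: [0.5126, -0.1617, 0.2187]
tcp_rot: [0.815, 0.58, -0.001, -0.001]
ft_force: [1.0, -0.4, -0.0]
finger_gap: 0.0441
finger_force: 0.0
time: 8.85
tcp_pos: [0.4333, -0.062, 0.2183]
tcp_rot: [0.814, 0.581, 0.0, 0.0]
ft_force: [-0.3, -0.1, -0.5]
finger_gap: 0.0441
finger_force: 0.0
[[(array([ 0.5138, -0.1586,  0.0752]), 0.69), (array([ 0.5157, -0.1643,  0.0608]), 0.52)], [(array([ 0.5161, -0.1651,  0.0609]), 0.9)]]
```

View pics/end.png

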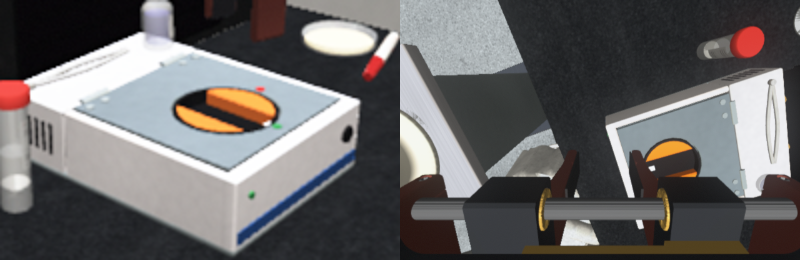

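The panel is flush, with the slot measured at 0.075 and its floor at 0.061. The index is at the green mark (about (270,124) in the left half), and the neighbouring things haven't moved.

```bash
python3 -c "
from station import r
print(r.finish_job())"
```

```text
the job is handed in; nothing more can be done
None
```

The job is handed in: the fastener is turned to its stop with the index at the green mark, the panel stayed flush when released, and the bottle, forceps, tube and timer were left alone.

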